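# Draw the long spatula out of the hooded utensil tub and hold it over the lunch tray

### The job

Get the long wooden spatula out of the steel utensil tub: it is longer than the tub's mouth, so tip its handle up and draw it out at a slant from under the clear hood, without levering hard against the tub. Finish still holding it in the gripper, still and level, flat underside down, with the blade centred over the empty black lunch tray (the larger one), about 10 to 20 cm above the table and touching nothing but the gripper; do not put it down. Leave the tray and everything else on the table where they are.

Things in the scene. Friction and masses are not known exactly. Their poses are not given: they have to be found in the camera images.
- tub: Steel tub fixed to the table, open on top but for a hood at its -x end (see hood_edge). Inside 350 mm (x) by 240 mm (y); walls 4 mm thick, tops 84 mm above the table; floor 6 mm thick. The open mouth is 225 mm long (x from -50 to +175 mm), 240 mm wide. Origin: on the table under the centre; +x points from the hooded to the open end, z up.
- hood_edge (a point): Middle of the free edge, at its underside, of the tub's hood: a fixed flat clear plate 5 mm thick lying on the wall tops (84 to 89 mm above the table), covering the 125 mm at the tub's -x end over the full width. 50 mm to the -x side of the tub's centre. Axes as the tub's.
- spatula: Wooden spatula, 320 mm, 120 g, flat on the tub's floor, blade under the hood. Handle: bar 22 mm wide (y), 20 mm thick, x = -45 to +160 mm. Blade: 62 mm wide, 9 mm thick, x = -150 to -45 mm, then a 44 mm wide nose to -160 mm. Origin: on the underside at half length, 5 to 15 mm to the handle side of the centre of mass; +x to the handle's end, z up.
- spatula_blade (a point): Centre of the spatula's blade, 105 mm from the spatula's origin towards the blade (-x), mid thickness (4.5 mm above the underside). Axes as the spatula's.
- spatula_tip (a point): Nose of the blade: 160 mm from the spatula's origin towards -x, mid thickness. Axes as the spatula's.
- spatula_handle_end (a point): End of the spatula's handle: 160 mm from the spatula's origin towards +x, mid thickness (10 mm above the underside). Axes as the spatula's.
- tray: Empty black plastic lunch tray standing loose on the table, 200 mm (x) by 150 mm (y), 40 mm tall, the larger of the two black trays; on the other side of the table's middle from the tub. Origin: centre of its underside.
- pot_a: Bystander, leave alone: yoghurt pot near the middle of the table, 62 mm across, 69 mm tall. Origin at the centre of its underside.
- pot_b: Bystander, leave alone: a second such yoghurt pot, further out. Origin at the centre of its underside.
- dressing: Bystander, leave alone: dressing bottle, 58 mm across, 170 mm tall. Origin at the centre of its underside.
- jam: Bystander, leave alone: jam jar, 68 mm across, 95 mm tall. Origin at the centre of its underside.
- sauce: Bystander, leave alone: small grey sauce box, 85 x 85 x 38 mm. Origin at the centre of its underside.

How it is judged:
By the outcome, as a careful person would: the job done as asked, in the order asked, and still so for the second after the job is handed in, while the arm keeps its last pose, push and grip.
It also fails if it takes over 48 s, if anything falls off the work surface, if the arm or the gripper's body presses on something with over 40 N, if the wrist force passes 120 N, or if a joint passes its speed limit or range.

### The arm

A 6-joint arm with a two-finger parallel gripper is mounted at the origin on the work surface. World frame = base frame: x ahead of the robot, y to its left, z up, the work surface at z = 0. Lengths are in m, angles in rad, forces in N, time in s.
With the tool pointing down it reaches from about 0.425 to 0.95 m from the base axis. Payload 3.5 kg.
Tool frame: the origin (TCP) lies midway between the tips of the shut fingers; the grasp point (between the pads) lies 19 mm behind it; z points along the fingers, y is the line along which they close (so a half turn about z gives the same grasp; the last joint's range is limited). The gripper opens to 85 mm and grips with 20 to 120 N. Pads are 22 mm wide; open, the fingers measure 114 mm over their backs; the gripper's body (76 mm by 85 mm) begins 54 mm behind the grasp point. The pads swing forward as they close: fully open they stand 13 mm farther back than shut.
Start: joints at [0.978, 0.286, 1.577, -0, 1.279, -0.15], TCP at [0.289, 0.61, 0.231] pointing down, gripper open.
Joint ranges: [-2.77, 2.77], [-0.9, 2.22], [0.21, 2.48], [-1.53, 4.67], [0.24, 2.81], [-2.84, 2.84]. Speed limits (rad/s): [2.79, 2.79, 3.14, 3.14, 3.14, 3.14].

### API

Orientations are given as a rotation vector (axis times angle).
In Python, from station import * gives the robot as it stands.
- The arm moves only by the tool send_rows, never from a script. Its arguments are lists of equal length, an entry for each row: "xyz": the shift along the tool's x, y, z in mm, a list of three; "yaw": the turn about the tool's z in rad; "grip": the closure in counts, from 0 (fully open) to 255 (shut). A call has 1 to 12 rows; each row is the pose to reach, as a shift and turn from the pose commanded when the call began, along the tool's axes at that moment; what a row does not reach only later rows make up. A row lasts 1/10 s, in which the tool goes at most 50 mm and 8.59 degrees, less where a joint would pass 70% of its speed; a pose out of reach is approached as far as the arm can. A call with a gripper value outside its range is refused whole. The fingers move at their own pace and stop on an object; "squeeze" is the grip in N (left out, the last holds). Time passes only in rows, so rows that repeat a pose let the fingers close. It gives the time, the measured TCP pose, the force, the opening and the grip force at its end, in the units of the state.
- state(): the state, without advancing time (a new reading comes with each control period).
- get_image(name): name is "scene" or "top" or "wrist"; returns a dict with "color" (384x512x3 uint8, red, green, blue), "range_z" (384x512 float32, m along the optical axis (not along the pixel's ray), 0 where there is no reading), "fx", "fy", "cx", "cy" (pixels), "origin" and "rotation" of the camera in the world. Camera axes: x right, y up, looking along -z (the intrinsics and any distortion apply to the point x, -y, -z); pixel columns grow to the right and rows downward; lengths in m; the calibration is good to about 2 mm. The wrist camera is an equidistant fisheye: a pixel r from the principal point sees the ray r / f radians off the axis. A picture is of the moment at which its call begins.
- sign_off(): hands the job in; it is judged then, once.
Trained networks look in the newest picture that a camera, given by its name, has taken for a name from the list of things; names that differ only in an ending like _2 or _b are one class to them, and where a whole thing is asked for, a point or a joint stands for the part that bears it (a point fixed in the world has none). Each returns a list of dicts, best first, with "confidence" (0 to 1); they miss things now and then, are a little off and sometimes report something else, mostly with a low value. They report only what shows in the picture. A call takes as long as a camera call.
- boxes_of(query, camera): "rect" ([centre column, centre row, width, height] in pixels, round what is visible of it).
- tip_of(query, camera): "at" ([column, row] in pixels: a listed point, or the origin of a listed thing).
The state is a dict: "time": time; "joint_positions": joint angles; "dq": joint speeds; "tau": joint torques, N m; "ee_pos": TCP position; "orientation": TCP orientation; "force": force on the tool from outside, world axes, zero at the start; "torque": the same for the moment, N m; "grip_width": finger opening in m; "grip_force": force on a finger pad.
Only numpy, scipy, OpenCV 4.12 (cv2) and the standard library are available. Lean on these libraries where they do the work, as an engineer would, in place of code of your own. Each camera call takes 0.05 s, during which the arm holds its last target. There are 200 camera calls.

## Working session

There is one attempt and no reset: what is moved stays moved. The work goes in short steps, Python scripts to look and compute and a tool call to move; the robot and the scene stay as the last step left them, time stands still between calls to the robot, and variables do not carry over. Pictures are saved under pics/ and viewed, at most 12 in all, crops included, and the job is handed in when it is done.

Besides the shell and the picture viewer there is one more tool, called after "Emit:" as name(argument=value, ...) on one line, values as JSON. send_rows: Moves the arm, as the interface text tells. Its arguments: {"type":"object","properties":{"xyz":{"type":"array"},"yaw":{"type":"array"},"grip":{"type":"array"},"squeeze":{"type":"number"}},"required":["xyz","yaw","grip"]}

```bash
mkdir -p pics; ls
cat > h.py <<'E'
from station import *
import numpy as np, cv2
def w(im,u,v,z=None):
    R=np.array(im["rotation"]);o=np.array(im["origin"])
    if z is None:
        d=im["range_z"][int(round(v)),int(round(u))]
        return o+R@np.array([(u-im["cx"])/im["fx"]*d,-(v-im["cy"])/im["fy"]*d,-d])
    r=R@np.array([(u-im["cx"])/im["fx"],-(v-im["cy"])/im["fy"],-1])
    return o+r*(z-o[2])/r[2]
def save(im,n): cv2.imwrite("pics/"+n,im["color"][:,:,::-1])
E
python3 - <<'E'
from h import *
np.set_printoptions(precision=3,suppress=True)
for c in ["top","scene"]:
    im=get_image(c); save(im,c+"1.png"); print(c,im["origin"],im["rotation"],im["fx"])
    for q,z in [("tub",0),("hood_edge",.084),("spatula",.006),("spatula_handle_end",.016),("spatula_blade",.01),("tray",0),("pot_a",0),("dressing",0),("jam",0),("sauce",0)]:
        for r in tip_of(q,c)[:3]:
            print(q,round(r["confidence"],2),np.round(r["at"]),w(im,*r["at"],z))
print(state())
E
```

```text
pics
top [0.323 0.007 1.477] [ 0.129 -0.13  -1.565] 480.4773311766931Traceback (most recent call last):
  File "<stdin>", line 7, in <module>
  File "h.py", line 9, in w
    return o+r*(z-o[2])/r[2]
                        ~^^^
IndexError: invalid index to scalar variable.
```

```bash
python3 -c "
import cv2,numpy as np
a=cv2.imread('pics/top1.png');b=cv2.imread('pics/scene1.png');print(a.shape)
cv2.imwrite('pics/both.png',cv2.resize(np.hstack([a,b]),(800,300)))"
```

```text
(384, 512, 3)[ WARN:0@0.027] global loadsave.cpp:275 findDecoder imread_('pics/scene1.png'): can't open/read file: check file path/integrity
Traceback (most recent call last):
ValueError: all the input arrays must have same number of dimensions, but the array at index 0 has 3 dimension(s) and the array at index 1 has 1 dimension(s)
```

View pics/top1.png

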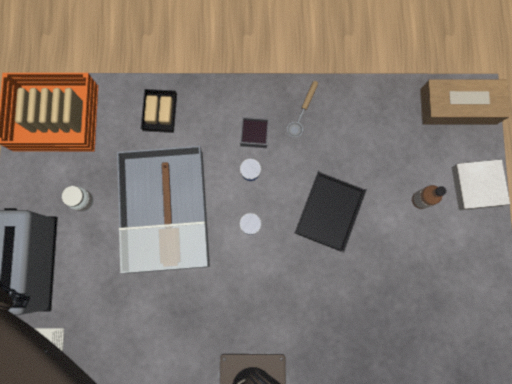

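The top view shows the tub centred at about (163,210). The spatula handle runs from (166,163) to (168,223), with the blade under the hood near (170,245). The tray is at about (330,211), turned by some 25°, and the pots are at (250,169) and (250,223).

```bash
sed -i 's/^import numpy as np, cv2/import numpy as np, cv2\nfrom scipy.spatial.transform import Rotation as Ro\nnp.set_printoptions(precision=3,suppress=True)/; s/R=np.array(im\["rotation"\])/R=Ro.from_rotvec(im["rotation"]).as_matrix()/' h.py
python3 - <<'E'
from h import *
for c in ["top","scene"]:
    im=get_image(c); save(im,c+"2.png"); print(c,im["origin"],im["rotation"],im["fx"])
    for q,z in [("tub",0),("hood_edge",.084),("spatula",.006),("spatula_handle_end",.016),("spatula_blade",.01),("tray",0),("pot_a",0),("dressing",0),("jam",0),("sauce",0)]:
        for r in tip_of(q,c)[:2]:
            print(q,round(r["confidence"],2),np.round(r["at"]),w(im,*r["at"],z))
    if c=="top":
        # tub outline and handle, tray via color
        g=im["color"].astype(int)
        R=g[...,0]-g[...,2]; m=((R>35)).astype(np.uint8); m[:150]=0; m[226:]=0; m[:,:140]=0; m[:,190:]=0
        v,u=np.nonzero(m); P=np.array([w(im,a,b,.026) for a,b in zip(u,v)])[:,:2]
        rr=cv2.minAreaRect(P.astype(np.float32)*1000); print("handle",rr,cv2.boxPoints(rr))
        k=(g.sum(2)<150).astype(np.uint8); n,l,s,ce=cv2.connectedComponentsWithStats(k)
        i=l[211,330]; v,u=np.nonzero(l==i); P=np.array([w(im,a,b,.04) for a,b in zip(u,v)])[:,:2]
        rr=cv2.minAreaRect(P.astype(np.float32)*1000); print("tray",rr)
        for p in [(118,152),(200,148),(208,266),(120,272),(119,226),(205,222)]: print("tubc",w(im,*p,.084))
print(state())
E
```

```text
top [0.323 0.007 1.477] [ 0.129 -0.13  -1.565] 480.4773311766931
tub 0.82 [163. 211.] [0.519 0.277 0.   ]
hood_edge 0.62 [160. 227.] [0.463 0.268 0.084]
hood_edge 0.5 [163. 162.] [0.656 0.266 0.084]
spatula 0.79 [170. 211.] [0.52  0.254 0.006]
spatula 0.27 [ 84. 198.] [0.559 0.523 0.006]
spatula_handle_end 0.82 [162. 163.] [0.67  0.282 0.016]
tray 0.88 [326. 213.] [ 0.514 -0.229  0.   ]
pot_a 0.84 [250. 173.] [0.641 0.007 0.   ]
pot_a 0.62 [251. 226.] [0.473 0.004 0.   ]
dressing 0.78 [419. 198.] [ 0.563 -0.52   0.   ]
jam 0.62 [ 80. 203.] [0.544 0.535 0.   ]
sauce 0.65 [256. 130.] [ 0.782 -0.011  0.   ]
sauce 0.52 [168. 210.] [0.523 0.263 0.   ]
handle ((573.2491455078125, 264.2087707519531), (187.79739379882812, 18.19603157043457), 4.511651992797852) [[478.926 265.892]
 [480.357 247.753]
 [667.573 262.525]
 [666.141 280.665]]
tray ((614.0828247070312, -11.30474853515625), (1186.4259033203125, 1662.0552978515625), 0.1397198885679245)
tubc [0.686 0.401 0.084]
tubc [0.699 0.157 0.084]
tubc [0.35  0.127 0.084]
tubc [0.333 0.379 0.084]
tubc [0.465 0.388 0.084]
tubc [0.477 0.138 0.084]
s
[... 549 characters left out ...]
68. 206.] [0.473 0.015 0.   ]
dressing 0.82 [142. 177.] [ 0.563 -0.527  0.   ]
dressing 0.38 [329. 217.] [0.417 0.253 0.   ]
jam 0.96 [390. 275.] [0.564 0.533 0.   ]
sauce 0.63 [226. 261.] [ 0.765 -0.015  0.   ]
sauce 0.48 [248. 236.] [0.634 0.008 0.   ]
{'time': 1.2, 'joint_positions': array([ 0.978,  0.286,  1.577, -0.   ,  1.279, -0.15 ]), 'dq': array([-0.001, -0.   ,  0.001,  0.001,  0.001, -0.002]), 'tau': array([ -0.001, -40.597, -29.293,  -0.   ,   0.001,  -0.   ]), 'ee_pos': array([0.289, 0.61 , 0.231]), 'orientation': array([0.69 , 3.065, 0.   ]), 'force': array([-0.82 , -0.334,  0.028]), 'torque': array([-0.009,  0.011,  0.017]), 'grip_force': 0.0, 'grip_width': 0.0855631689872478}
```

View pics/scene2.png

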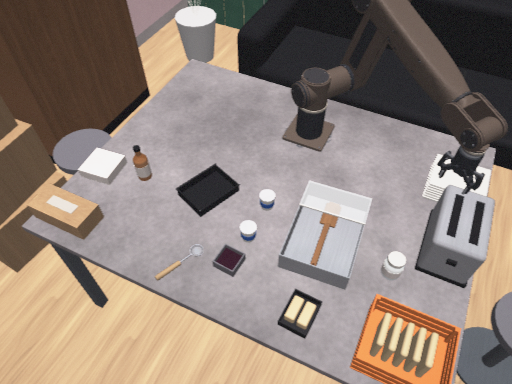

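```bash
cat >> h.py <<'E'
def plan(target,ang):
    "tool shift (mm) and yaw to bring TCP to target with tool y across direction ang(deg)"
    s=state(); R=Ro.from_rotvec(s["orientation"]).as_matrix(); p=np.array(s["ee_pos"])
    d=R.T@(np.array(target)-p)*1000
    y=R[:,1]; t=np.radians(ang+90); cur=np.arctan2(y[1],y[0])
    dy=(t-cur+np.pi/2)%np.pi-np.pi/2
    print("t",s["time"],"pos",p,"shift",d,"yaw(tool, down)",-dy,"q6",s["joint_positions"][5],"w",s["grip_width"],"F",s["force"],"gf",s["grip_force"]);print(R)
E
python3 -c "
from h import *
plan([.637,.269,.231],4.5)"
```

```text
t 1.2 pos [0.289 0.61  0.231] shift [-460.332 -159.011    0.338] yaw(tool, down) -0.521331663911385 q6 -0.15000495075329529 w 0.0855631689872478 F [-0.82  -0.334  0.028] gf 0.0
[[-0.904  0.428  0.   ]
 [ 0.428  0.904  0.   ]
 [-0.     0.    -1.   ]]
```

Emit:
send_rows(xyz=[[-40, -14, 0], [-85, -29, 0], [-130, -45, 0], [-175, -60, 0], [-220, -76, 0], [-265, -91, 0], [-310, -107, 0], [-355, -122, 0], [-400, -138, 0], [-440, -152, 0], [-460, -159, 0], [-460, -159, 0]], yaw=[-0.05, -0.1, -0.16, -0.22, -0.28, -0.34, -0.4, -0.44, -0.48, -0.52, -0.52, -0.52], grip=[0, 0, 0, 0, 0, 0, 0, 0, 0, 0, 0, 0], squeeze=20)

```text
time: 2.4
ee_pos: [0.6384, 0.2668, 0.231]
orientation: [0.114, -3.139, 0.0]
force: [0.3, 0.2, -0.5]
grip_width: 0.0853
grip_force: 0.0
```

```bash
python3 -c "
from h import *
plan([.637,.269,.231],4.5)
im=get_image('wrist');save(im,'w1.png');print(im['origin'],im['rotation'],im['fx'],im['cx'],im['cy'])
s=state();R=Ro.from_rotvec(im['rotation']).as_matrix();o=np.array(im['origin'])
def px(p):
    c=R.T@(np.array(p)-o);v=np.array([c[0],-c[1],-c[2]]);th=np.arctan2(np.hypot(v[0],v[1]),v[2]);k=th/np.hypot(v[0],v[1])*im['fx'];return im['cx']+k*v[0],im['cy']+k*v[1]
img=im['color'][:,:,::-1].copy()
# expected: handle end, hood edge, points on axis at z .026
for p in [(.667,.2715,.026),(.627,.2685,.026),(.573,.2642,.026),(.507,.259,.026)]:
    print(px(p)); cv2.circle(img,tuple(int(round(a)) for a in px(p)),3,(0,255,0),1)
cv2.imwrite('pics/w1.png',img)
for q in ['spatula_handle_end','hood_edge']: print(q,tip_of(q,'wrist')[:2])
"
```

```text
t 2.4 pos [0.638 0.267 0.231] shift [ 1.225  2.265 -0.001] yaw(tool, down) -0.005761354047697287 q6 -1.3938808380817689 w 0.08528447391652746 F [ 0.297  0.168 -0.529] gf 0.0
[[-0.997 -0.073 -0.   ]
 [-0.073  0.997 -0.   ]
 [ 0.    -0.    -1.   ]]
[0.574 0.262 0.373] [-0.205 -0.218  1.632] 297.3186396354542 255.17924368767785 193.78680067733598
(np.float64(258.0578088826239), np.float64(192.78341915948315))
(np.float64(258.0398950664126), np.float64(159.95996812105076))
(np.float64(257.7592087595565), np.float64(113.96116350778429))
(np.float64(257.3983567701555), np.float64(57.99687553846749))
spatula_handle_end [{'at': [261.8, 194.9], 'confidence': 0.59}]
hood_edge [{'at': [264.3, 14.6], 'confidence': 0.83}]
```

View pics/w1.png

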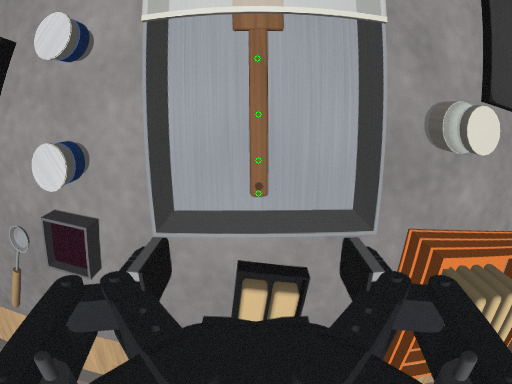

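Wrist view: the handle runs along column 258 with its end at row 195, which matches my predicted marks. I'll descend onto it 30 mm from the end.

Emit:
send_rows(xyz=[[1, 2, 45], [1, 2, 90], [1, 2, 135], [1, 2, 170], [1, 2, 195], [1, 2, 210], [1, 2, 216], [1, 2, 219], [1, 2, 219]], yaw=[-0.005, -0.005, -0.005, -0.005, -0.005, -0.005, -0.005, -0.005, -0.005], grip=[0, 0, 60, 100, 120, 120, 120, 120, 120])

```text
time: 3.45
ee_pos: [0.6363, 0.2717, 0.0138]
orientation: [-0.13, 3.137, 0.001]
force: [-0.6, 0.3, 0.1]
grip_width: 0.0451
grip_force: 0.0
```

Emit:
send_rows(xyz=[[0, 0, 0], [0, 0, 0], [0, 0, 0], [0, 0, 0], [0, 0, 0], [0, 0, 0]], yaw=[0, 0, 0, 0, 0, 0], grip=[255, 255, 255, 255, 255, 255], squeeze=20)

```text
time: 4.05
ee_pos: [0.6368, 0.2714, 0.0142]
orientation: [-0.129, 3.136, 0.001]
force: [-0.4, -0.4, 6.0]
grip_width: 0.0214
grip_force: 22.4
```

Emit:
send_rows(xyz=[[0, 0, -8], [0, 0, -16], [0, 0, -24], [0, 0, -32], [0, 0, -40], [0, 0, -40]], yaw=[0, 0, 0, 0, 0, 0], grip=[255, 255, 255, 255, 255, 255])

```text
time: 4.65
ee_pos: [0.6367, 0.2714, 0.0543]
orientation: [-0.129, 3.136, 0.001]
force: [-0.5, 0.5, -0.2]
grip_width: 0.0213
grip_force: 21.6
```

```bash
cat >> h.py <<'E'
def tilt(im,x0,x1,yc,slope=.078,x_ref=.6,n=9):
    "top-surface heights along handle from the top camera's depth"
    H,W=im["range_z"].shape; v,u=np.mgrid[0:H,0:W]; d=im["range_z"]
    R=Ro.from_rotvec(im["rotation"]).as_matrix()
    P=np.stack([(u-im["cx"])/im["fx"]*d,-(v-im["cy"])/im["fy"]*d,-d],-1)@R.T+np.array(im["origin"])
    return P
def brown(im,box):
    P=tilt(im,0,0,0); g=im["color"].astype(int); x0,x1,y0,y1=box
    return P[(g[...,0]-g[...,2]>35)&(im["range_z"]>0)&(P[...,0]>x0)&(P[...,0]<x1)&(P[...,1]>y0)&(P[...,1]<y1)]
E
python3 -c "
from h import *
plan([.637,.269,.1],4.5)
im=get_image('top');save(im,'t3.png')
B=brown(im,(.3,.75,.2,.33))
for a in np.arange(.4,.72,.02):
    m=abs(B[:,0]-a)<.01
    if m.sum(): print(round(a,2),np.median(B[m],0),m.sum())
im=get_image('scene')
B=brown(im,(.3,.75,.2,.33))
for a in np.arange(.4,.72,.02):
    m=abs(B[:,0]-a)<.01
    if m.sum(): print(round(a,2),np.median(B[m],0),m.sum())
save(im,'s3.png')
x=cv2.imread('pics/s3.png')[150:300,250:410];cv2.imwrite('pics/s3c.png',cv2.resize(x,None,fx=4,fy=4))
"
```

```text
t 4.65 pos [0.637 0.271 0.054] shift [ -0.292  -2.35  -45.661] yaw(tool, down) 0.003636165551261339 q6 -1.3963897559889216 w 0.021288037450128527 F [-0.487  0.457 -0.186] gf 21.630702316761017
[[-0.997 -0.082  0.003]
 [-0.082  0.997  0.001]
 [-0.003  0.001 -1.   ]]
0.58 [0.574 0.254 0.006] 1
0.6 [0.609 0.27  0.066] 5
0.62 [0.621 0.27  0.066] 26
0.64 [0.641 0.272 0.066] 33
0.66 [0.663 0.275 0.065] 33
0.68 [0.672 0.275 0.062] 2
```

View pics/s3c.png

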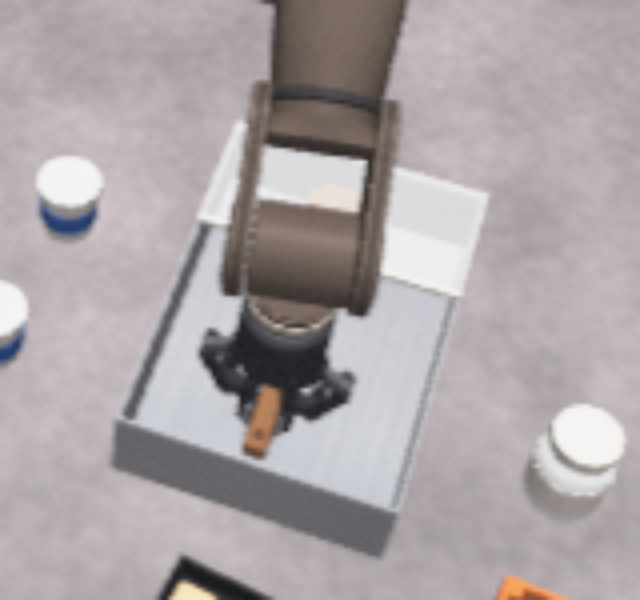

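The gripper came up with the handle gripped at crop (265,420), and it is still level, so the pads hold its tilt. I'll lift gently on, so that the hood edge turns it in the light grip, and watch the force.

Emit:
send_rows(xyz=[[-3, 0, -8], [-6, 0, -14], [-6, 0, -18], [-6, 0, -22], [-6, 0, -26], [-6, 0, -30]], yaw=[0, 0, 0, 0, 0, 0], grip=[255, 255, 255, 255, 255, 255])

```text
time: 5.35
ee_pos: [0.6414, 0.2715, 0.0825]
orientation: [0.129, -3.139, 0.0]
force: [-0.2, 0.1, -1.4]
grip_width: 0.0214
grip_force: 21.6
```

Emit:
send_rows(xyz=[[0, 0, -5], [0, 0, -10], [0, 0, -15], [0, 0, -20], [0, 0, -25], [0, 0, -25]], yaw=[0, 0, 0, 0, 0, 0], grip=[255, 255, 255, 255, 255, 255])

```text
time: 5.95
ee_pos: [0.6422, 0.2717, 0.1086]
orientation: [-0.129, 3.137, 0.001]
force: [-0.0, 0.1, -0.9]
grip_width: 0.0211
grip_force: 21.5
```

```bash
cat >> h.py <<'E'
def prof(c,box,st=.02):
    im=get_image(c);B=brown(im,box)
    for a in np.arange(box[0],box[1],st):
        m=abs(B[:,0]-a)<st/2
        if m.sum()>2: print(c,round(a,2),np.median(B[m],0),m.sum())
    return im
E
python3 -c "
from h import *
print(state()['torque'],state()['force'])
prof('top',(.3,.75,.2,.33),.01);save(prof('scene',(.3,.75,.2,.33)),'s4.png')
"
```

```text
[ 0.051 -0.183  0.001] [-0.037  0.134 -0.909]
scene 0.6 [0.609 0.268 0.115] 5
scene 0.62 [0.621 0.271 0.118] 24
scene 0.64 [0.64  0.272 0.121] 31
scene 0.66 [0.659 0.276 0.123] 29
scene 0.68 [0.675 0.276 0.12 ] 24
scene 0.74 [ 0.749  0.212 -0.756] 5
```

Emit:
send_rows(xyz=[[0, 0, -5], [0, 0, -10], [0, 0, -15], [0, 0, -20], [0, 0, -22], [0, 0, -22]], yaw=[0, 0, 0, 0, 0, 0], grip=[255, 255, 255, 255, 255, 255])

```text
time: 6.65
ee_pos: [0.6419, 0.2717, 0.1301]
orientation: [-0.129, 3.138, 0.0]
force: [0.9, 2.0, -0.4]
grip_width: 0.0211
grip_force: 21.4
```

```bash
python3 -c "
from h import *
print(state()['torque'],state()['force'])
im=prof('scene',(.3,.72,.2,.33),.01)
B=brown(im,(.6,.7,.2,.33));B=B[B[:,2]>.08];print(np.degrees(np.arctan(np.polyfit(B[:,0],B[:,2],1)[0])))
save(im,'s5.png')
x=cv2.imread('pics/s5.png')[150:300,250:410];cv2.imwrite('pics/s5c.png',cv2.resize(x,None,fx=4,fy=4))
"
```

```text
[ 0.048 -0.206 -0.022] [ 0.866  2.05  -0.352]
scene 0.61 [0.61  0.272 0.135] 11
scene 0.62 [0.621 0.271 0.136] 14
scene 0.63 [0.631 0.271 0.14 ] 12
scene 0.64 [0.64  0.274 0.141] 14
scene 0.65 [0.651 0.272 0.143] 16
scene 0.66 [0.661 0.273 0.148] 11
scene 0.67 [0.672 0.277 0.148] 21
scene 0.68 [0.677 0.276 0.142] 12
10.248361442187528
```

View pics/s5c.png

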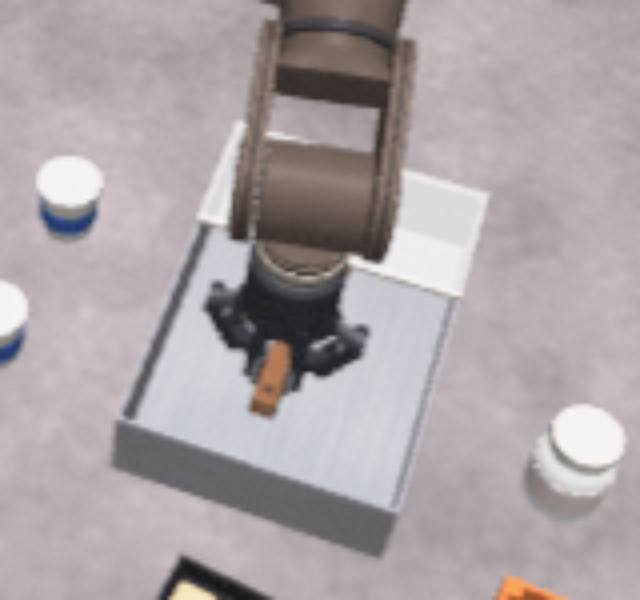

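Crop view: the handle is tipped up, with its end at (265,395) and well above the wall. I'll draw it out on a slant and squeeze more firmly.

Emit:
send_rows(xyz=[[0, 0, 0], [-10, 0, 0], [-20, 0, 0], [-30, 0, 0], [-45, 0, -3], [-60, 0, -7], [-75, 0, -11], [-90, 0, -15], [-105, 0, -19], [-120, 0, -23], [-135, 0, -27], [-135, 0, -27]], yaw=[0, 0, 0, 0, 0, 0, 0, 0, 0, 0, 0, 0], grip=[255, 255, 255, 255, 255, 255, 255, 255, 255, 255, 255, 255], squeeze=50)

```text
time: 7.9
ee_pos: [0.7784, 0.2822, 0.1566]
orientation: [-0.128, 3.137, 0.0]
force: [-1.1, 0.5, -1.5]
grip_width: 0.0205
grip_force: 54.5
```

```bash
python3 -c "
from h import *
print(state()['torque'],state()['force'],state()['grip_width'])
prof('top',(.3,.85,.2,.33),.02)
im=prof('scene',(.3,.85,.2,.33),.02)
save(im,'s6.png')
x=cv2.imread('pics/s6.png')[150:300,250:410];cv2.imwrite('pics/s6c.png',cv2.resize(x,None,fx=4,fy=4))
"
```

```text
[ 0.011 -0.109  0.047] [-1.077  0.458 -1.455] 0.020450677448806787
top 0.68 [0.681 0.203 0.413] 5
top 0.78 [0.771 0.231 0.224] 3
top 0.8 [0.801 0.269 0.041] 36
top 0.82 [0.82  0.261 0.04 ] 46
top 0.84 [0.833 0.261 0.037] 9
scene 0.74 [ 0.749  0.275 -0.296] 6
scene 0.76 [ 0.76   0.275 -0.747] 141
scene 0.78 [ 0.781  0.276 -0.746] 150
scene 0.8 [ 0.802  0.283 -0.74 ] 219
scene 0.82 [0.82  0.286 0.005] 234
scene 0.84 [ 0.841  0.282 -0.366] 236
```

View pics/s6c.png

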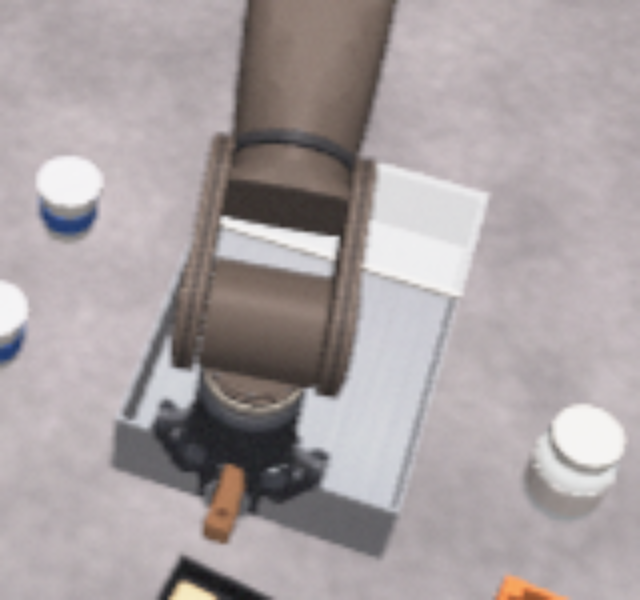

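Crop view: the spatula is drawn out, with its handle end at (215,520) past the end wall. By geometry the nose is about 35 mm clear of the hood edge, so I'll lift straight up.

Emit:
send_rows(xyz=[[0, 0, -5], [-3, 0, -12], [-5, 0, -22], [-5, 0, -37], [-5, 0, -55], [-5, 0, -75], [-5, 0, -95], [-5, 0, -110], [-5, 0, -120], [-5, 0, -120]], yaw=[0, 0, 0, 0, 0, 0, 0, 0, 0, 0], grip=[255, 255, 255, 255, 255, 255, 255, 255, 255, 255])

```text
time: 9.0
ee_pos: [0.7817, 0.2833, 0.2798]
orientation: [-0.129, 3.134, 0.001]
force: [0.7, 0.3, -0.6]
grip_width: 0.0206
grip_force: 54.6
```

```bash
python3 -c "
from h import *
plan([.69,-.40,.277],0)
s=get_image('scene');im=get_image('top');save(im,'t7.png');save(s,'s7.png')
P=tilt(im,0,0,0);g=im['color'].astype(int).sum(2)
m=((g<140)&(P[...,0]>.38)&(P[...,0]<.68)&(P[...,1]<-.1)&(P[...,1]>-.36)).astype(np.uint8)
n,l,st,c=cv2.connectedComponentsWithStats(m);i=1+st[1:,4].argmax();v,u=np.nonzero(l==i)
Q=np.array([w(im,a,b,.03) for a,b in zip(u,v)])[:,:2]
rr=cv2.minAreaRect((Q*1000).astype(np.float32));print(rr,cv2.boxPoints(rr))
print([ (b['rect'],b['confidence']) for b in boxes_of('spatula','scene')[:1]])
cv2.imwrite('pics/s7c.png',cv2.resize(cv2.imread('pics/s7.png')[110:310,150:410],None,fx=3,fy=3))
"
```

```text
t 9.0 pos [0.782 0.283 0.28 ] shift [ 147.59  -673.424    1.673] yaw(tool, down) 0.08226625048083158 q6 -1.4270632888583727 w 0.020649278037614682 F [ 0.66   0.253 -0.595] gf 54.579060673713684
[[-0.997 -0.082  0.005]
 [-0.082  0.997  0.001]
 [-0.005  0.001 -1.   ]]
((584.9003295898438, -285.30340576171875), (169.49974060058594, 79.59105682373047), 35.30804443359375) [[ 492.739 -301.811]
 [ 538.74  -366.762]
 [ 677.062 -268.796]
 [ 631.06  -203.845]]
[([309.3, 258.1, 9.4, 19.0], 0.49)]
```

View pics/s7c.png

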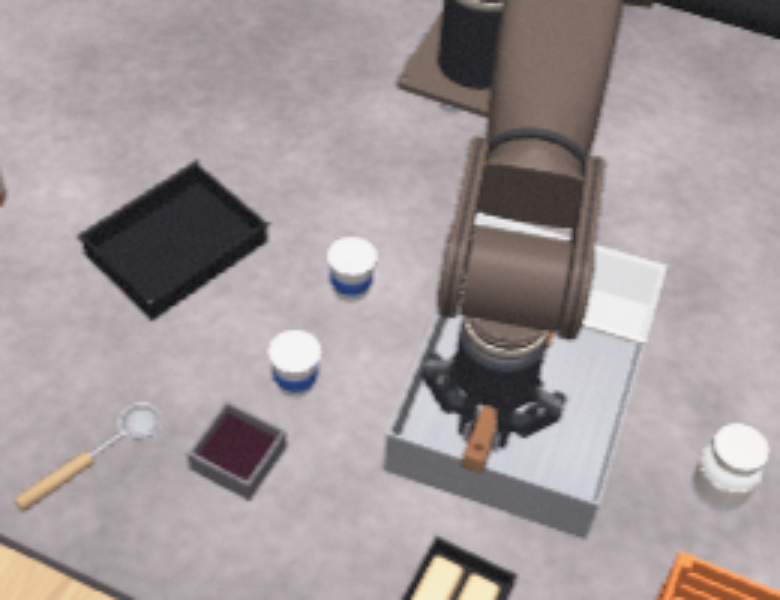

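Crop view: the spatula is out of the tub and held above it. The tray, pots and sauce box are undisturbed, with the tray corners at about (195,165), (268,225), (152,315) and (82,240).

```bash
python3 -c "
from h import *
im=get_image('top')
g=im['color'].astype(int).sum(2).astype(float)
m=(g<150).astype(np.uint8);m[:, :280]=0;m[:,380:]=0;m[:150]=0;m[270:]=0
n,l,st,c=cv2.connectedComponentsWithStats(m);i=1+st[1:,4].argmax();v,u=np.nonzero(l==i)
print(st[i]);Q=np.array([w(im,a,b,.04) for a,b in zip(u,v)])[:,:2]
rr=cv2.minAreaRect((Q*1000).astype(np.float32));print(rr,cv2.boxPoints(rr))
print([w(im,*p,.04) for p in [(320,173),(365,188),(343,250),(296,235)]])
print(w(im,331,211.5,.03))
"
```

```text
[319 173  45  77 295]
((532.0089111328125, -289.2110595703125), (239.6356201171875, 115.78569793701172), 15.308293342590332) [[ 401.158 -265.006]
 [ 431.727 -376.683]
 [ 662.86  -313.416]
 [ 632.291 -201.739]]
[array([ 0.633, -0.207,  0.04 ]), array([ 0.586, -0.342,  0.04 ]), array([ 0.399, -0.27 ,  0.04 ]), array([ 0.443, -0.131,  0.04 ])]
[ 0.516 -0.239  0.03 ]
```

Emit:
send_rows(xyz=[[8, -25, 0], [18, -70, 0], [28, -115, 0], [38, -160, 0], [48, -205, 0], [58, -250, 0], [68, -295, 0], [78, -340, 0], [88, -385, 0], [98, -430, 0], [108, -475, 0], [118, -520, 0]], yaw=[0, 0, 0, 0, 0, 0, 0, 0, 0.02, 0.04, 0.06, 0.08], grip=[255, 255, 255, 255, 255, 255, 255, 255, 255, 255, 255, 255])

```text
time: 10.4
ee_pos: [0.7052, -0.2464, 0.2747]
orientation: [0.002, -3.14, -0.002]
force: [0.0, -0.4, -0.4]
grip_width: 0.0205
grip_force: 54.5
```

Emit:
send_rows(xyz=[[0, -45, 0], [0, -90, 0], [0, -135, 20], [0, -165, 50], [0, -171, 85], [0, -171, 120], [0, -171, 150], [0, -171, 160], [0, -171, 160]], yaw=[0, 0, 0, 0, 0, 0, 0, 0, 0], grip=[255, 255, 255, 255, 255, 255, 255, 255, 255])

```text
time: 11.3
ee_pos: [0.705, -0.4147, 0.1122]
orientation: [0.003, -3.136, -0.007]
force: [-0.5, 0.4, -1.0]
grip_width: 0.0204
grip_force: 54.5
```

```bash
python3 -c "
from h import *
plan([.71,-.417,.1],0)
im=get_image('scene');save(im,'s8.png')
B=brown(im,(.35,.8,-.5,-.35))
for a in np.arange(.36,.8,.02):
    m=abs(B[:,0]-a)<.01
    if m.sum()>2: print(round(a,2),np.median(B[m],0),m.sum())
cv2.imwrite('pics/s8c.png',cv2.resize(im['color'][120:260,80:270,::-1],None,fx=4,fy=4))
"
```

```text
t 11.3 pos [ 0.705 -0.415  0.112] shift [-5.053 -2.411 12.139] yaw(tool, down) 0.002142408779132854 q6 -2.2283961434667896 w 0.02044063528969439 F [-0.537  0.388 -0.989] gf 54.52947378158569
[[-1.    -0.002 -0.005]
 [-0.002  1.     0.004]
 [ 0.005  0.004 -1.   ]]
0.42 [ 0.424 -0.444  0.019] 4
0.44 [ 0.442 -0.413  0.045] 30
0.46 [ 0.462 -0.407  0.051] 44
0.48 [ 0.481 -0.408  0.055] 45
0.5 [ 0.501 -0.411  0.06 ] 44
0.52 [ 0.52  -0.41   0.065] 46
0.54 [ 0.541 -0.406  0.072] 43
0.56 [ 0.56  -0.491  0.091] 70
0.58 [ 0.579 -0.412  0.092] 29
0.6 [ 0.601 -0.403  0.097] 28
0.62 [ 0.618 -0.406  0.1  ] 24
0.64 [ 0.638 -0.404  0.104] 18
0.66 [ 0.656 -0.402  0.108] 10
0.68 [ 0.679 -0.388  0.248] 17
0.7 [ 0.696 -0.366  0.17 ] 6
0.72 [ 0.723 -0.409  0.128] 27
0.74 [ 0.738 -0.41   0.122] 31
0.76 [ 0.761 -0.425 -0.749] 95
0.78 [ 0.78 -0.42 -0.75] 100
0.8 [ 0.795 -0.431 -0.751] 55
```

View pics/s8c.png

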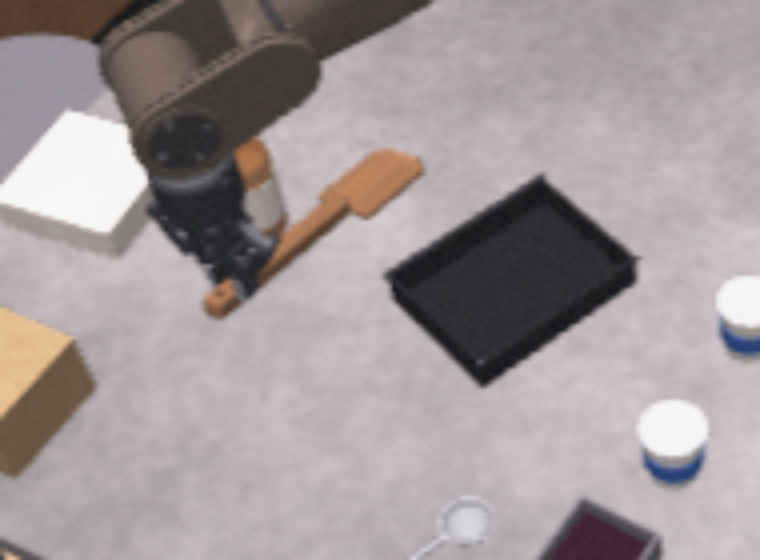

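Crop view: the blade at (380,180) hangs over bare table between the tray and the bottle, and it tilts down by about 13°. I'll lower it with a light grip so that the table levels it.

Emit:
send_rows(xyz=[[0, 0, 10], [0, 0, 20], [0, 0, 30], [-2, 0, 38], [-3, 0, 46], [-4, 0, 54], [-5, 0, 62], [-6, 0, 70], [-6, 0, 70]], yaw=[0, 0, 0, 0, 0, 0, 0, 0, 0], grip=[255, 255, 255, 255, 255, 255, 255, 255, 255], squeeze=20)

```text
time: 12.25
ee_pos: [0.7118, -0.4153, 0.0442]
orientation: [0.004, -3.139, -0.002]
force: [0.7, -0.3, 0.6]
grip_width: 0.021
grip_force: 54.9
```

Emit:
send_rows(xyz=[[-1, 0, 6], [-1, 0, 12], [-1, 0, 18], [-1, 0, 23], [-1, 0, 27], [-1, 0, 30], [-1, 0, 31], [-1, 0, 31]], yaw=[0, 0, 0, 0, 0, 0, 0, 0], grip=[255, 255, 255, 255, 255, 255, 255, 255])

```text
time: 13.05
ee_pos: [0.7133, -0.4158, 0.0151]
orientation: [0.003, -3.141, -0.001]
force: [-0.1, -0.1, 0.3]
grip_width: 0.02
grip_force: 54.9
```

Emit:
send_rows(xyz=[[0, 0, 0], [0, 0, 0], [0, 0, 0], [0, 0, -5], [0, 0, -25], [0, 0, -60], [25, 0, -90], [65, 0, -110], [100, 0, -120], [115, 0, -120], [115, 0, -120]], yaw=[0, 0, 0, 0, 0, 0, 0, 0, 0, 0, 0], grip=[110, 110, 110, 110, 110, 110, 110, 110, 110, 110, 110])

```text
time: 14.15
ee_pos: [0.5975, -0.4171, 0.1386]
orientation: [-0.001, 3.139, -0.004]
force: [0.4, -0.6, -0.4]
grip_width: 0.0482
grip_force: 0.0
```

```bash
cat >> h.py <<'E'
def px(im,p):
    R=Ro.from_rotvec(im['rotation']).as_matrix()
    c=R.T@(np.array(p)-np.array(im['origin']));v=np.array([c[0],-c[1],-c[2]]);h=np.hypot(v[0],v[1]);k=np.arctan2(h,v[2])/h*im['fx'];return im['cx']+k*v[0],im['cy']+k*v[1]
def wf(im,u,v,z):
    a,b=(u-im['cx'])/im['fx'],(v-im['cy'])/im['fx'];t=np.hypot(a,b)
    r=Ro.from_rotvec(im['rotation']).as_matrix()@np.array([a/t*np.sin(t),-b/t*np.sin(t),-np.cos(t)]);o=np.array(im['origin'])
    return o+r*(z-o[2])/r[2]
E
python3 -c "
from h import *
plan([.6,-.415,.1],0)
im=get_image('wrist');g=im['color'].astype(int)
m=((g[...,0]-g[...,2]>35)&(np.arange(384)[:,None]<300)).astype(np.uint8);n,l,st,c=cv2.connectedComponentsWithStats(m);print(st[st[:,4]>200],c[st[:,4]>200])
img=im['color'][:,:,::-1].copy()
for x in (.43,.5,.55,.6,.65,.7): cv2.circle(img,tuple(int(round(a)) for a in px(im,(x,-.4155,.02))),3,(0,255,0),1)
cv2.imwrite('pics/w9.png',img)
"
```

```text
t 14.15 pos [ 0.598 -0.417  0.139] shift [-2.393  2.202 38.6  ] yaw(tool, down) 0.00038635640001816185 q6 -2.319369962972748 w 0.04817605562464129 F [ 0.377 -0.552 -0.367] gf 0.0
[[-1.    -0.     0.002]
 [-0.     1.    -0.002]
 [-0.002 -0.002 -1.   ]]
[[     0      0    512    384 179001]
 [   223      6     67    294  11629]
 [    60    116     89     85   5559]
 [     0    261     14     39    280]] [[260.562 197.488]
 [256.071 114.272]
 [106.123 156.909]
 [  4.186 286.2  ]]
```

View pics/w9.png

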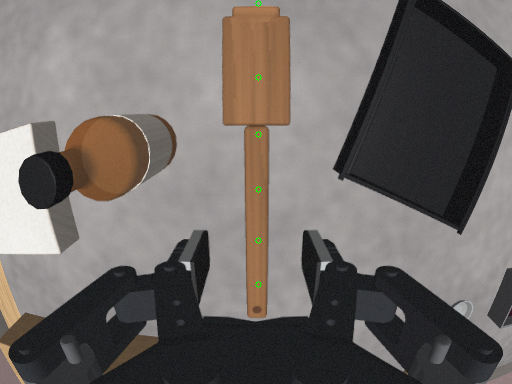

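Wrist view: the spatula lies flat along column 257, exactly under the gripper. Its junction is at row 126, its nose at row 7 and its handle end at row 317. I'll regrasp it at the centre of mass, x ≈ 0.58.

Emit:
send_rows(xyz=[[10, 1, 35], [17, 1, 75], [17, 1, 105], [17, 1, 119], [17, 1, 125], [17, 1, 127], [17, 1, 127]], yaw=[0, 0, 0, 0, 0, 0, 0], grip=[110, 110, 110, 110, 110, 110, 110])

```text
time: 14.9
ee_pos: [0.5829, -0.416, 0.0101]
orientation: [-0.004, 3.139, -0.003]
force: [0.2, -0.0, 0.4]
grip_width: 0.0483
grip_force: 0.0
```

Emit:
send_rows(xyz=[[0, 0, 0], [0, 0, 0], [0, 0, 0], [0, 0, 0], [0, 0, 0], [0, 0, 0], [0, 0, 0]], yaw=[0, 0, 0, 0, 0, 0, 0], grip=[255, 255, 255, 255, 255, 255, 255], squeeze=80)

```text
time: 15.6
ee_pos: [0.5826, -0.4161, 0.0106]
orientation: [-0.003, 3.139, -0.003]
force: [0.5, 1.2, 5.4]
grip_width: 0.019
grip_force: 80.9
```

Emit:
send_rows(xyz=[[0, 0, -5], [0, 0, -15], [0, 0, -30], [0, 0, -55], [0, 0, -80], [0, 0, -110], [0, 0, -135], [0, 0, -150], [0, 0, -150]], yaw=[0, 0, 0, 0, 0, 0, 0, 0, 0], grip=[255, 255, 255, 255, 255, 255, 255, 255, 255])

```text
time: 16.5
ee_pos: [0.5828, -0.4164, 0.1626]
orientation: [-0.004, 3.137, -0.007]
force: [0.3, -0.1, -0.3]
grip_width: 0.0193
grip_force: 80.1
```

```bash
python3 -c "
from h import *
plan([.615,-.236,.158],0)
print(state()['torque'])
im=get_image('scene');save(im,'s10.png')
B=brown(im,(.35,.8,-.5,-.35));B=B[B[:,2]>.1]
for a in np.arange(.36,.8,.02):
    m=abs(B[:,0]-a)<.01
    if m.sum()>2: print(round(a,2),np.median(B[m],0),m.sum())
im=get_image('wrist');cv2.imwrite('pics/w10.png',im['color'][:,:,::-1])
for r in (tip_of('spatula_blade','wrist')+tip_of('spatula_tip','wrist'))[:4]: print(r)
"
```

```text
t 16.5 pos [ 0.583 -0.416  0.163] shift [-32.568 180.298   3.904] yaw(tool, down) 0.0022316237356860835 q6 -2.3346957060597484 w 0.019309945890533153 F [ 0.312 -0.13  -0.329] gf 80.10637879371643
[[-1.    -0.002  0.005]
 [-0.002  1.    -0.005]
 [-0.005 -0.005 -1.   ]]
[ 0.003 -0.031 -0.007]
0.42 [ 0.427 -0.413  0.158] 6
0.44 [ 0.443 -0.411  0.162] 49
0.46 [ 0.46  -0.413  0.161] 55
0.48 [ 0.48  -0.407  0.161] 59
0.5 [ 0.499 -0.401  0.162] 41
0.52 [ 0.522 -0.396  0.161] 26
0.54 [ 0.539 -0.401  0.16 ] 24
0.56 [ 0.561 -0.492  0.114] 23
0.58 [ 0.577 -0.417  0.173] 19
0.6 [ 0.603 -0.41   0.173] 28
0.62 [ 0.62  -0.41   0.171] 27
0.64 [ 0.641 -0.412  0.171] 27
0.66 [ 0.66  -0.407  0.17 ] 35
0.68 [ 0.681 -0.408  0.172] 30
0.7 [ 0.699 -0.408  0.171] 32
0.72 [ 0.718 -0.408  0.172] 31
0.74 [ 0.739 -0.41   0.171] 33
{'at': [257.2, 48.4], 'confidence': 0.97}
{'at': [154.8, 156.2], 'confidence': 0.3}
```

View pics/w10.png

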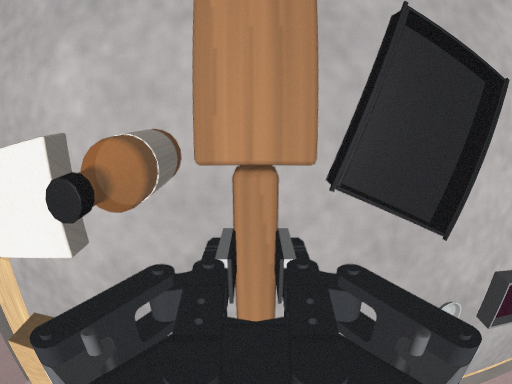

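Wrist view: the spatula is level and central in the grip, with its junction at row 164. The tray rim corners are at (405,5), (508,82), (446,238) and (330,187).

```bash
python3 -c "
from h import *
im=get_image('wrist');b=wf(im,257.2,48.4,.157);print('blade',b, 'junction',wf(im,257,164,.161))
c=[wf(im,*p,.04) for p in [(405,5),(508,82),(446,238),(330,187)]];print(c,np.mean(c,0))
plan([.583,-.236,.16],0)
"
```

```text
blade [ 0.484 -0.414  0.157] junction [ 0.539 -0.414  0.161]
[array([ 0.399, -0.272,  0.04 ]), array([ 0.454, -0.128,  0.04 ]), array([ 0.637, -0.202,  0.04 ]), array([ 0.58 , -0.346,  0.04 ])] [ 0.517 -0.237  0.04 ]
t 16.75 pos [ 0.581 -0.414  0.156] shift [ -2.795 178.323  -3.771] yaw(tool, down) 0.0021245904443025765 q6 -2.3346586582831703 w 0.01940264316218309 F [ 0.036  0.099 -1.465] gf 80.1050877571106
[[-1.    -0.002 -0.003]
 [-0.002  1.     0.003]
 [ 0.003  0.003 -1.   ]]
```

Emit:
send_rows(xyz=[[-3, 15, 0], [-8, 42, 0], [-14, 75, 0], [-20, 108, 0], [-26, 138, 0], [-30, 160, 0], [-33, 172, 0], [-33, 177, 0], [-33, 177, 0], [-33, 177, 0], [-33, 177, 0]], yaw=[0, 0, 0, 0, 0, 0, 0, 0, 0, 0, 0], grip=[255, 255, 255, 255, 255, 255, 255, 255, 255, 255, 255])

```text
time: 17.85
ee_pos: [0.614, -0.2392, 0.1583]
orientation: [-0.001, 3.142, -0.0]
force: [0.3, -0.2, -1.4]
grip_width: 0.0197
grip_force: 80.1
```

```bash
python3 -c "
from h import *
plan([.614,-.237,.16],0)
im=get_image('scene');save(im,'s11.png')
B=brown(im,(.4,.85,-.35,-.15));B=B[B[:,2]>.1]
for a in np.arange(.44,.82,.03):
    m=abs(B[:,0]-a)<.015
    if m.sum()>2: print(round(a,2),np.median(B[m],0),m.sum())
print([(r,w(im,*r['at'],.157)) for r in tip_of('spatula_blade','scene')[:1]])
iw=get_image('wrist');print([(r,wf(iw,*r['at'],.157)) for r in tip_of('spatula_blade','wrist')[:1]])
cv2.imwrite('pics/s11c.png',cv2.resize(im['color'][90:310,100:400,::-1],None,fx=2.6,fy=2.6))
"
```

```text
t 17.85 pos [ 0.614 -0.239  0.158] shift [-0.045  2.193 -1.708] yaw(tool, down) 0.0008608818395234863 q6 -2.096736823088805 w 0.019714731224325197 F [ 0.334 -0.232 -1.395] gf 80.10534882545471
[[-1.    -0.001  0.   ]
 [-0.001  1.    -0.   ]
 [-0.    -0.    -1.   ]]
0.47 [ 0.473 -0.235  0.158] 70
0.5 [ 0.5   -0.235  0.157] 96
0.53 [ 0.524 -0.22   0.157] 50
0.56 [ 0.559 -0.214  0.158] 34
0.59 [ 0.602 -0.205  0.239] 8
0.62 [ 0.622 -0.237  0.167] 42
0.65 [ 0.651 -0.232  0.169] 41
0.68 [ 0.681 -0.233  0.167] 44
0.71 [ 0.709 -0.233  0.168] 46
0.74 [ 0.739 -0.232  0.168] 49
0.77 [ 0.768 -0.234  0.166] 44
[({'at': [207.5, 162.8], 'confidence': 0.93}, array([ 0.496, -0.233,  0.157]))]
[({'at': [257.7, 47.6], 'confidence': 0.92}, array([ 0.516, -0.238,  0.157]))]
```

View pics/s11c.png

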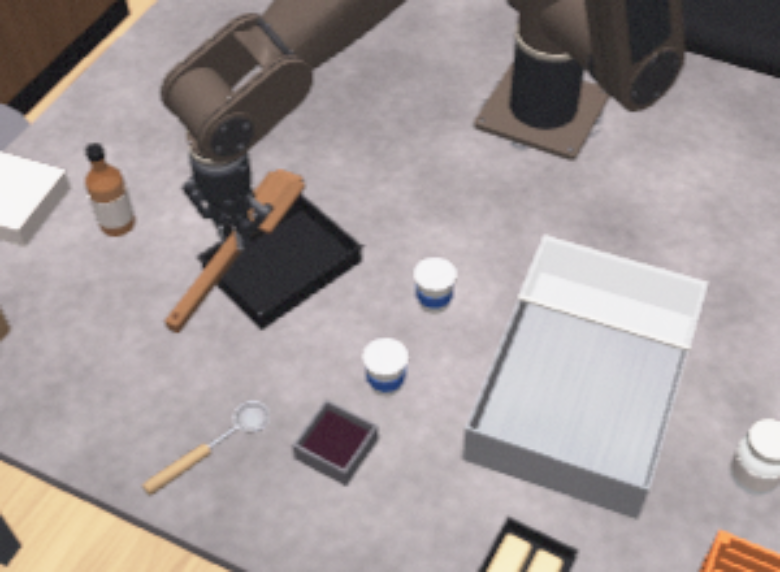

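The crop shows the spatula level at about 15 cm, with its blade over the tray at (280,195), the tub empty and nothing else moved. The wrist view puts the blade centre at (0.516, -0.238), against a tray centre of (0.517, -0.237).

```bash
python3 -c "
from station import *
print(sign_off())"
```

```text
the job is handed in; nothing more can be done
None
```

I handed the job in at about 18 s: the spatula is out of the tub and held level about 15 cm up, its blade centred over the larger black tray, and the last picture shows the tray and other items where they were. I laid it on bare table on the way to level it and regrip it nearer its balance point, and tipping it in the tub meant turning it lightly against the hood's edge (readings of about 2 N or less).

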